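Set the die gap of the grommet press

TASK

The green cup of grommets is standing in the way of the screw press's handle: lift it off its stand by the ear, keeping it upright, and set it down on the zinc bench top beside the press. Then wind the press screw down (clockwise from above) until it bottoms firmly on the steel die, without forcing it, back it off a quarter of a turn, and let go, leaving the other things on the bench where they are.

Things in the scene. Friction and masses are not known exactly. Their poses are not given: they have to be found in the camera images.
- press: Blue cast bench screw press, fixed to the bench. Origin at bench level on the screw's vertical axis; z up. Base plate 190 x 130 x 20 mm (x from -70 to 120, y +-65). Column on the +x side (x 70 to 110, to 155 mm high); arm over the axis from 125 to 150 mm high, with a nut boss of 24 mm radius to 153 mm. The cup's stand is on the +y side.
- screw (a joint): Turn of the press screw, rad; grows as it is wound down (clockwise from above), sinking 24 mm per turn with its T-bar. Zero is arbitrary; it bottoms 0.8 to 3.7 rad after the start, differing: go by feel. Running friction 0.12 N m, stays where left; on the die the moment climbs some 0.6 N m per 0.1 rad. 0.1 to 0.6 N m more than running (20 to 160 N on the die) is firm; 1.5 (400 N) is forced.
- bar_mid (a point): Middle of the T-bar, on the screw's axis, about 205 mm above the bench at the start. Steel bar 150 mm long along this frame's x, 16 mm wide along y, 14 mm high, a 23 mm ball on each end (red +x, black -x). Below it only the 16 mm thick spindle; the arm's boss is 35 to 50 mm lower. The frame turns with the bar, z up.
- ram_face (a point): Centre of the flat underside (34 mm diameter) of the ram at the lower end of the screw.
- die: Loose steel setting die with a brass band, 44 mm diameter at the foot, 38 mm at the top, 35 mm high, standing under the ram on the press's bolster. Origin at the centre of its underside, z up; its top face is at z = 35 mm.
- stand: Small round stand with a wooden top (92 mm diameter), 115 mm high, fixed to the bench. Origin at the centre of its foot.
- cup: Green enamel cup, 76 mm diameter, 95 mm high, wall 3 mm, filled to 60 mm with brass grommets (part of the cup), about 0.3 kg, standing on the stand. Origin at the centre of its underside, z up; the ear is on its +y side.
- cup_ear (a point): Grasp point on the cup's ear: 60 mm from the cup's axis along the cup's +y and 75 mm above its underside (the ear's top is at 87 mm). The ear is a strap 12 mm wide (along the cup's x) standing out to 78 mm from the axis, open between wall and strap from 33 to 79 mm high; pinch it from above across its width.
- last: Beech shoe last, 200 mm long; bystander. Origin at its underside.
- mallet: Black rubber mallet, 240 mm long, lying; bystander.
- pliers: Chrome round-nose pliers with blue grips, 165 mm, lying; bystander.
- tray: Open wooden tray 160 x 110 x 40 mm; bystander.
- tin: Yellow round tin with a white lid, 72 mm diameter, 35 mm high; bystander.
- brush: Brush, lying; bystander.
Mind the look-alikes: they are no part of the job. Leave any yellow look-alike of the press alone.

How it is judged:
By the outcome, as a careful person would: the job done as asked, in the order asked, and still so for the second after the job is handed in, with the robot touching nothing.
It also fails if it takes over 67 s, if anything falls off the work surface, if the arm or the gripper's body presses on something with over 40 N, if the wrist force passes 120 N, or if a joint passes its speed limit or range.

ROBOT

A 7-joint arm with a two-finger parallel gripper is mounted at the origin on the work surface. World frame = base frame: x ahead of the robot, y to its left, z up, the work surface at z = 0. Lengths are in m, angles in degrees, forces in N, time in s.
With the tool pointing down it reaches from about 0.35 to 0.9 m from the base axis. Payload 8.1 kg.
Tool frame: the origin (TCP) lies between the finger pads; the fingertips stand 14 mm ahead of it and the grasp point (between the pads) lies 5 mm behind it; z points along the fingers, y is the line along which they close (so a half turn about z gives the same grasp; the last joint's range is limited). The gripper opens to 92 mm and grips with 3 to 60 N. Pads are 19 mm wide; open, the fingers measure 130 mm over their backs; the gripper's body (75 mm by 190 mm) begins 47 mm behind the grasp point.
Start: joints at [70.268, 24.895, 1.432, 90.138, -0.665, 64.973, -4.303], TCP at [0.15, -0.607, 0.205] pointing down, gripper open.
Joint ranges: [-149.89, 149.89], [-25.12, 119.58], [-72.63, 75.52], [4.76, 147.25], [-75.54, 255.54], [6.69, 114.76], [-157.13, 157.13]. Speed limits (degrees/s): [127.2, 127.2, 172.46, 172.46, 180, 180, 180].

INTERFACE

Orientations are given as [roll, pitch, yaw] about the fixed x, y, z axes, in that order (R = Rz(yaw) Ry(pitch) Rx(roll)).
In Python, from bench import r, set_gripper, vision, order, models, monitor gives the robot as it stands. Calls block until the motion is done:
- r.movep(position, orientation): joint-space move of the TCP to a pose.
- r.movel(position, orientation=None, rate=0.15): straight line of the TCP; orientation=None keeps the orientation; rate is the mean speed in m/s.
- r.set_joints(angles): joint-space move.
- set_gripper(opening): opening from 0.0 (shut) to 1.0 (fully open); the grip force is fixed at half the most; returns when the fingers have stopped.
- r.pause(seconds).
- r.ik(position, orientation): joint angles nearest the present ones, or None.
- vision.camera(name): name is "scene" or "top" or "wrist"; returns a dict with "pixels" (420x560x3 uint8, red, green, blue), "fx", "fy", "cx", "cy" (pixels), "k1" (the pictures are not rectified: a ray, as slopes to the right and down, at radius r is drawn at 1 + k1 r^2 times it, then the intrinsics apply), "eye" and "rotation" of the camera in the world; the wrist camera has in their place "mount" (4x4, takes a point from camera to tool coordinates, whose origin is the TCP and whose axes are the flange's). Camera axes: x right, y down, z forward; pixel columns grow to the right and rows downward; lengths in m; the calibration is good to about 2 mm. A picture is of the moment at which its call begins: read the wrist's pose just before it. There is no depth.
A pose or a line that the arm cannot do raises r.MotionError and nothing moves.
- order.job_done(): hands the job in; it is judged then, once.
Trained networks look in a picture, given as the dict that the camera call returned (one of the last four; its "shot" number tells which), for a name from the list of things; names that differ only in an ending like _2 or _b are one class to them, and where a whole thing is asked for, a point or a joint stands for the part that bears it (a point fixed in the world has none). Each returns a list of dicts, best first, with "conf" (0 to 1); they miss things now and then, are a little off and sometimes report something else, mostly with a low value. They report only what shows in the picture. A call takes as long as a camera call. They do not tell look-alikes from the thing itself.
- models.recognise(picture, target): "box" ([left, top, right, bottom] in pixels, round what is visible of it).
- models.cut_out(picture, target): "mask" (420x560 bool, what is visible of it) and "box" ([left, top, right, bottom] in pixels, round what is visible of it).
Readings, each from a call of its own:
- monitor.read_t(): time.
- monitor.read_q(): joint angles.
- monitor.read_qvel(): joint speeds.
- monitor.read_effort(): joint torques, N m.
- monitor.read_tcp_pos(): TCP position.
- monitor.read_ee_rot(): TCP orientation.
- monitor.read_contact_force(): force on the tool from outside, world axes, zero at the start.
- monitor.read_moment(): the same for the moment, N m.
- monitor.read_gripper_width(): opening from 0.0 (shut) to 1.0 (fully open).
- monitor.read_finger_force(): force on a finger pad.
Only numpy, scipy, OpenCV 4.12 (cv2) and the standard library are available. Lean on these libraries where they do the work, as an engineer would, in place of code of your own. Each camera call takes 0.05 s, during which the arm holds its last target. There are 200 camera calls.

## Working session

There is one attempt and no reset: what is moved stays moved. The work goes in short steps, each a Python script; the robot and the scene stay as the last script left them, time stands still between calls to the robot, and variables do not carry over. Pictures are saved under pics/ and viewed, at most 14 in all, crops included, and the job is handed in when it is done.

```bash
mkdir -p pics; ls
cat > h.py <<'E'
import numpy as np, cv2
from bench import r,set_gripper,vision,order,models,monitor
def shot(name,cam):
    d=vision.camera(cam); cv2.imwrite(f'pics/{name}.png',cv2.cvtColor(d['pixels'],cv2.COLOR_RGB2BGR)); return d
def ray(d,u,v):
    x=(u-d['cx'])/d['fx'];y=(v-d['cy'])/d['fy']
    rd=np.hypot(x,y);rr=rd
    for _ in range(30): rr=rd/(1+d['k1']*rr*rr)
    s=rr/rd if rd>0 else 1
    w=np.array(d['rotation'])@np.array([x*s,y*s,1]);return np.array(d['eye']),w
def at_z(d,u,v,z):
    e,w=ray(d,u,v);return e+w*(z-e[2])/w[2]
def proj(d,p):
    c=np.array(d['rotation']).T@(np.array(p)-d['eye']);s=c[:2]/c[2];s=s*(1+d['k1']*(s@s))
    return s[0]*d['fx']+d['cx'],s[1]*d['fy']+d['cy']
E
python3 - <<'E'
from h import *
np.set_printoptions(precision=3,suppress=True)
ds={}
for c in ['top','scene']:
    d=shot(c,c);ds[c]=d
    print(c,d['eye'],np.array(d['rotation']).tolist(),d['fx'],d['k1'])
    for n in ['press','screw','cup','cup_ear','stand','die']:
        print(n,[(np.round(b['box']).astype(int).tolist(),round(b['conf'],2)) for b in models.recognise(d,n)[:4]])
a=cv2.imread('pics/top.png')
E
```

```text
pics
top [0.247 0.031 1.46 ] [-169.60525003785332, 0.6524529466755226, -91.17161416447519] 418.60786414196633 -0.04733601906045923
press [([189, 268, 245, 338], 0.87), ([401, 251, 474, 315], 0.75)]
screw [([442, 265, 475, 316], 0.72), ([196, 287, 223, 342], 0.72), ([327, 176, 344, 228], 0.67), ([324, 171, 342, 226], 0.53)]
cup [([276, 200, 314, 232], 0.96)]
cup_ear [([278, 205, 313, 230], 0.92)]
stand [([286, 223, 313, 236], 0.68)]
die [([181, 142, 237, 161], 0.23)]
scene [1.627 0.356 1.436] [-137.27453586934627, 0.8740703868272749, 104.83624253165148] 527.5913502072002 0.0248880284855055
press [([150, 122, 184, 200], 0.64), ([209, 184, 250, 273], 0.58), ([331, 144, 373, 224], 0.56)]
screw [([349, 141, 366, 171], 0.69), ([216, 187, 232, 227], 0.52)]
cup [([245, 192, 282, 227], 0.66)]
cup_ear [([245, 191, 283, 227], 0.67)]
stand [([214, 186, 234, 228], 0.66), ([245, 219, 271, 252], 0.59)]
die []
```

View pics/top.png

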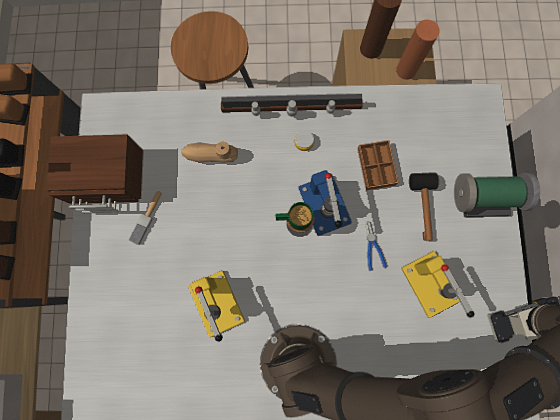

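View pics/scene.png

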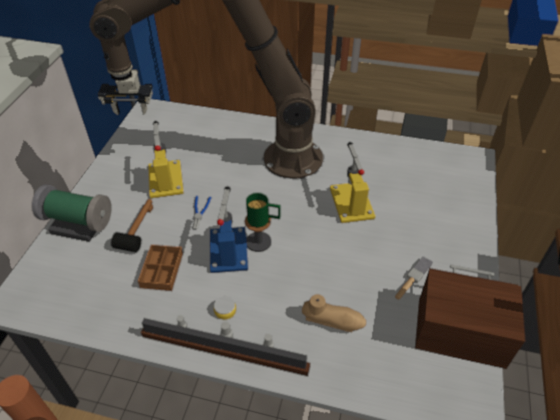

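Candidates for the press: blue (top 325,203; scene 228,245), and yellow look-alikes (top 217,303 and 437,283; scene 165,175 and 353,195), so I take the blue one. There is only one green cup (top 300,216; scene 258,210). The green drum at top (497,193) isn't a cup.

```bash
sed -i "s/np.array(d\['rotation'\])/Rm(d)/g" h.py
cat >> h.py <<'E'
from scipy.spatial.transform import Rotation as R
def Rm(d): return R.from_euler('xyz',d['rotation'],degrees=True).as_matrix()
def tri(d1,p1,d2,p2):
    A=[];b=[]
    for d,p in((d1,p1),(d2,p2)):
        e,w=ray(d,*p);w=w/np.linalg.norm(w);M=np.eye(3)-np.outer(w,w);A.append(M);b.append(M@e)
    x=np.linalg.solve(sum(A),sum(b)); return x
E
python3 - <<'E'
from h import *
np.set_printoptions(precision=3,suppress=True)
t=vision.camera('top');s=vision.camera('scene')
a=cv2.imread('pics/top.png')[155:255,255:375];b=cv2.imread('pics/scene.png')[170:290,190:310]
cv2.imwrite('pics/crop.png',np.hstack([cv2.resize(a,(400,333),interpolation=cv2.INTER_CUBIC)[:333],cv2.resize(b,(333,333),interpolation=cv2.INTER_CUBIC)]))
def red(d,box):
    x0,y0,x1,y1=box;p=d['pixels'][y0:y1,x0:x1].astype(int);m=(p[...,0]>130)&(p[...,1]<70)&(p[...,2]<70)
    v,u=np.nonzero(m);return u.mean()+x0,v.mean()+y0,len(u)
rt=red(t,(300,160,360,240));rs=red(s,(200,175,250,270));print(rt,rs,'red',tri(t,rt[:2],s,rs[:2]))
for n,z in(('cup',.21),):
    for d in(t,s):
        m=models.cut_out(d,n)[0];print(m['box'],m['conf'])
for d in (t,s): print([ (m['box'],m['conf'],m['mask'].sum()) for m in models.cut_out(d,'press')])
for u,v in((301,216),(277,216),(337,222),(333,200)): print(u,v,at_z(t,u,v,.205))
E
```

```text
(np.float64(327.3636363636364), np.float64(175.5), 22) (np.float64(220.5), np.float64(221.25), 16) red [ 0.586 -0.101  0.211]
[274.3, 201.9, 314.0, 230.5] 0.72
[243.9, 191.7, 278.1, 225.8] 0.63
[([190.3, 270.4, 242.4, 340.3], 0.94, np.int64(2234)), ([400.0, 250.8, 476.3, 316.6], 0.88, np.int64(2555)), ([300.0, 170.0, 349.5, 238.3], 0.75, np.int64(1969))]
[([147.2, 122.8, 181.4, 199.2], 0.8, np.int64(1611)), ([209.5, 182.0, 248.9, 272.3], 0.59, np.int64(2037)), ([333.1, 143.4, 376.1, 225.9], 0.57, np.int64(1787)), ([194.7, 199.8, 210.5, 225.6], 0.51, np.int64(55))]
301 216 [ 0.462 -0.017  0.205]
277 216 [0.463 0.056 0.205]
337 222 [ 0.441 -0.125  0.205]
333 200 [ 0.509 -0.116  0.205]
```

View pics/crop.png

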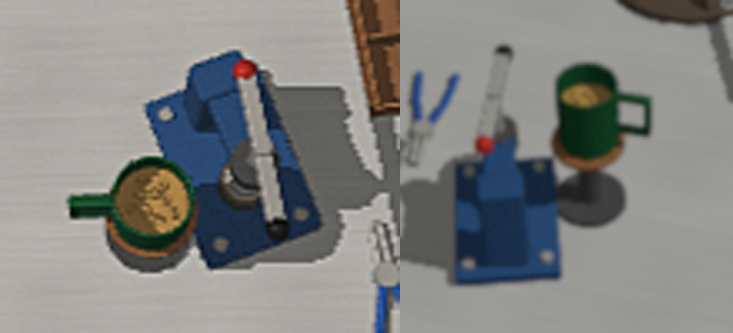

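The crop confirms it: blue press, bar red end at top (327,175) and black end near (338,223), cup ear pointing left (+y) at (277,217). Next I go above the ear and look from close by.

```bash
cat >> h.py <<'E'
def wrist(name):
    p=np.array(monitor.read_tcp_pos());o=monitor.read_ee_rot()
    d=shot(name,'wrist')
    T=np.eye(4);T[:3,:3]=R.from_euler('xyz',o,degrees=True).as_matrix();T[:3,3]=p
    C=T@np.array(d['mount']);d['eye']=C[:3,3];d['rotation']=R.from_matrix(C[:3,:3]).as_euler('xyz',degrees=True);return d
E
python3 - <<'E'
from h import *
np.set_printoptions(precision=3,suppress=True)
print(monitor.read_ee_rot(),monitor.read_t())
for y in(90,-90): print(y,r.ik([.46,.04,.33],[180,0,y]))
r.movel([.15,-.607,.38],rate=.3)
js=[(y,r.ik([.46,.04,.33],[180,0,y])) for y in(90,-90)]
y=min([j for j in js if j[1] is not None],key=lambda j:abs(j[1][6]))[0]
r.movep([.46,.04,.33],[180,0,y]);print(y,monitor.read_q(),monitor.read_t())
d=wrist('w1');print(np.array(d['mount']))
for n in('cup','screw','cup_ear'): print(n,[(np.round(b['box']).tolist(),b['conf']) for b in models.recognise(d,n)[:3]])
print('ear pred px',proj(d,[.46,.04,.202]),'cup',proj(d,[.462,-.02,.21]))
E
```

```text
[179.997   0.001  13.847] 1.0
90 [ 30.756   9.556 -48.348  96.87    7.318  76.851 -18.868]
-90 None
90 [ 32.747  10.06  -50.756  96.742   7.98   76.988 -19.498] 4.2833
[[-0.    -0.968 -0.252  0.068]
 [ 1.     0.    -0.001 -0.   ]
 [ 0.001 -0.252  0.968 -0.18 ]
 [ 0.     0.     0.     1.   ]]
cup [([249.0, 156.0, 336.0, 273.0], 0.96)]
screw [([365.0, 327.0, 406.0, 334.0], 0.73)]
cup_ear [([249.0, 157.0, 338.0, 269.0], 0.84)]
ear pred px (np.float64(282.80503930521445), np.float64(190.93380407613685)) cup (np.float64(285.1734301134), np.float64(258.43328041618275))
```

View pics/w1.png

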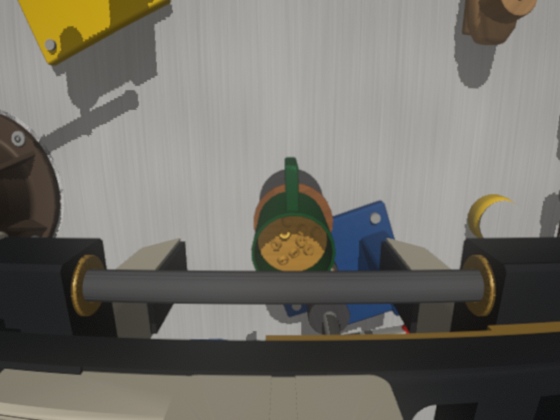

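The wrist picture shows the cup centred near (293,240) and its ear strap running from its tip (291,158) to about (292,200). That is roughly 9 px right of my prediction.

Run:
```python
from h import *
np.set_printoptions(precision=4,suppress=True)
d=wrist('w2')
p=d['pixels'].astype(int);m=(p[...,1]>p[...,0]+15)&(p[...,1]>p[...,2]+5)
for v in range(150,262,5):
    u=np.nonzero(m[v,230:350])[0]+230
    if len(u):
        c=(u[0]+u[-1])/2; print(v,u[0],u[-1],at_z(d,c,v,.202)[:2],at_z(d,c,v,.21)[:2], len(u))
```

```text
160 286 294 [0.466  0.0676] [0.4659 0.0687] 9
165 286 296 [0.4669 0.0633] [0.4667 0.0645] 11
170 285 297 [0.4669 0.059 ] [0.4667 0.0602] 13
175 286 297 [0.4674 0.0546] [0.4672 0.056 ] 12
180 286 297 [0.4674 0.0503] [0.4672 0.0517] 12
185 286 297 [0.4674 0.0458] [0.4672 0.0474] 12
190 286 297 [0.4674 0.0414] [0.4672 0.0431] 12
195 279 304 [0.4675 0.0369] [0.4673 0.0388] 26
200 271 312 [0.4675 0.0324] [0.4673 0.0344] 42
205 266 316 [0.4671 0.0279] [0.4669 0.0299] 50
210 266 319 [0.4684 0.0233] [0.4682 0.0255] 54
215 264 321 [0.4684 0.0187] [0.4682 0.021 ] 57
220 264 323 [0.4694 0.0141] [0.4691 0.0165] 23
225 261 325 [0.4689 0.0094] [0.4687 0.0119] 13
230 258 328 [0.469  0.0047] [0.4687 0.0074] 8
235 256 330 [ 0.469 -0.   ] [0.4688 0.0027] 6
240 254 332 [ 0.469  -0.0048] [ 0.4688 -0.0019] 6
245 253 333 [ 0.4691 -0.0097] [ 0.4688 -0.0066] 6
250 252 334 [ 0.4691 -0.0145] [ 0.4689 -0.0114] 6
255 252 334 [ 0.4691 -0.0194] [ 0.4689 -0.0161] 6
260 252 333 [ 0.4687 -0.0244] [ 0.4685 -0.021 ] 9
```

Run:
```python
from h import *
np.set_printoptions(precision=3,suppress=True)
r.movel([.4673,.0425,.23],[180,0,90],rate=.15)
r.movel([.4673,.0425,.185],rate=.08)
print(monitor.read_contact_force())
set_gripper(0); print(monitor.read_gripper_width(),monitor.read_finger_force(),monitor.read_contact_force(),monitor.read_t())
r.movel([.4673,.0425,.26],rate=.08); print(monitor.read_gripper_width(),monitor.read_contact_force(),monitor.read_moment(),monitor.read_t())
d=wrist('w3')
```

```text
[ 1.063 -0.355  0.711]
0.003433928466783463 0.0 [-0.565  0.719 -0.25 ] 7.5083
0.005962524972110759 [-1.391 -0.202 -0.367] [-0.059 -0.11   0.027] 8.6
```

View pics/w3.png

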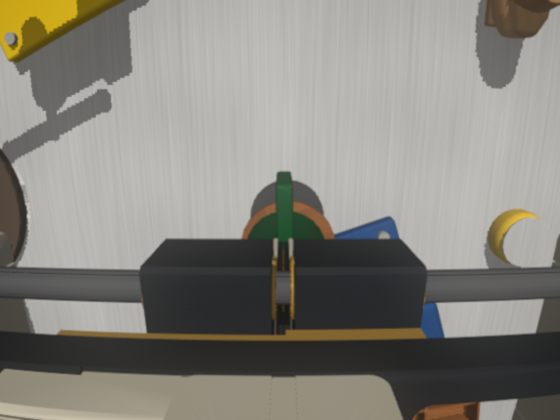

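Run:
```python
from h import *
np.set_printoptions(precision=3,suppress=True)
print(monitor.read_tcp_pos(),monitor.read_ee_rot(),monitor.read_gripper_width(),monitor.read_finger_force())
d=wrist('w4');print(d['fx'])
for p in([.467,.06,.202],[.467,.06,.15],[.467,.0425,.246],[.467,.0425,.265]):print(p,np.array(proj(d,p)))
t=shot('t2','top');s=shot('s2','scene')
for n,x in(('t',t),('s',s)): print(n,[(b['box'],b['conf']) for b in models.recognise(x,'cup')], np.array(proj(x,[.4685,-.018,.16])),np.array(proj(x,[.467,.06,.17])))
a=cv2.imread('pics/t2.png')[155:255,240:360];b=cv2.imread('pics/s2.png')[160:260,210:330]
cv2.imwrite('pics/c2.png',np.hstack([cv2.resize(x,(400,333),interpolation=cv2.INTER_CUBIC) for x in(a,b)]))
```

```text
[0.467 0.042 0.259] [-179.942    0.001   90.001] 0.007460890405242014 0.0
360.62297731322167
[0.467, 0.06, 0.202] [283.282 188.955]
[0.467, 0.06, 0.15] [283.31  175.759]
[0.467, 0.0425, 0.246] [283.239 235.235]
[0.467, 0.0425, 0.265] [283.218 247.388]
t [] [300.946 216.306] [276.124 216.789]
s [([245.0, 192.7, 282.4, 226.2], 0.92)] [256.575 210.935] [279.323 212.67 ]
```

View pics/c2.png

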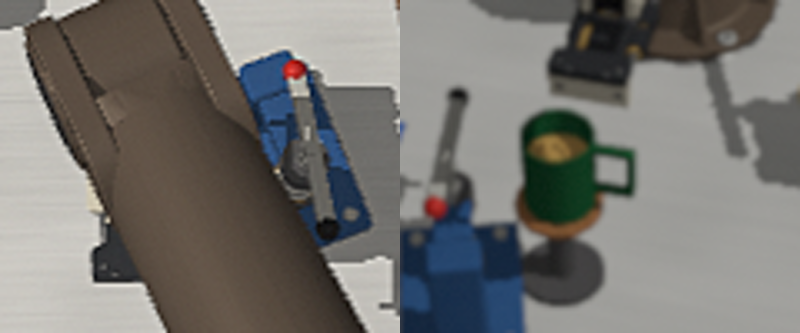

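Run:
```python
from h import *
np.set_printoptions(precision=1,suppress=True)
s=vision.camera('scene');d=wrist('w5')
f=lambda P:[np.array(proj(s,p)) for p in P]
print('tips',f([[.467,.042,.245],[.457,.042,.245],[.467,.033,.245],[.467,.052,.245]]))
print('ear top inner/outer',f([[.467,.02,.202],[.467,.06,.202]]),'rim',f([[.469,-.056,.21],[.469,.02,.21]]))
print('mount tips wrist',[np.array(proj(d,[.467,y,.245])) for y in(.033,.042,.052)])
a=cv2.imread('pics/s2.png')[165:235,230:300]
cv2.imwrite('pics/c3.png',cv2.resize(a,(560,560),interpolation=cv2.INTER_CUBIC))
```

```text
tips [array([273.8, 195.6]), array([274.6, 193.5]), array([271.1, 195.1]), array([276.8, 196.1])]
ear top inner/outer [array([267.4, 203.8]), array([279.3, 205.9])] rim [array([244.9, 198.5]), array([267.2, 202.5])]
mount tips wrist [array([282.8, 250.3]), array([282.8, 235.5]), array([282.8, 218.7])]
```

View pics/c3.png

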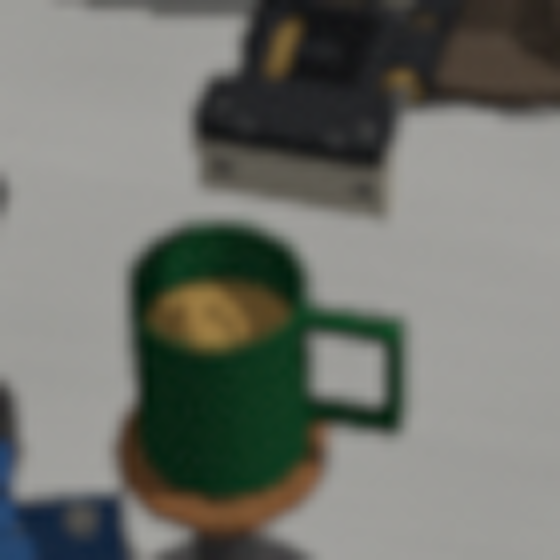

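The fingers shut on nothing, so no pad met the ear, although the ear is where I estimated it (scene 280,205). I'll work out from the wrist picture how far the pads really reach.

Run:
```python
from h import *
np.set_printoptions(precision=1,suppress=True)
set_gripper(1.0)
print(monitor.read_gripper_width(),monitor.read_finger_force())
d=wrist('w6');print(d['cx'],d['cy'])
d['rotation']=R.from_matrix(np.array(d['mount'])[:3,:3]).as_euler('xyz',degrees=True);d['eye']=np.array(d['mount'])[:3,3]
for z in(.014,0,-.005,-.024,-.05):
  print(z,[np.array(proj(d,[x,y,z])) for x in(-.0095,.0095,) for y in(-.046,.046,.065)])
```

```text
0.9981339517257027 0.0
282.82880956864943 206.03329058712023
0.014 [array([203.6, 250.5]), array([362.7, 250.5]), array([395.1, 250.3]), array([201.6, 219. ]), array([364.7, 219. ]), array([397.8, 219. ])]
0 [array([198.1, 260.1]), array([368.2, 260.1]), array([402.7, 259.8]), array([195.8, 226.7]), array([370.5, 226.7]), array([405.9, 226.6])]
-0.005 [array([196. , 263.8]), array([370.3, 263.9]), array([405.6, 263.5]), array([193.6, 229.6]), array([372.8, 229.7]), array([409. , 229.5])]
-0.024 [array([186.9, 279.9]), array([379.5, 279.9]), array([418.3, 279.4]), array([183.8, 242.5]), array([382.5, 242.6]), array([422.5, 242.3])]
-0.05 [array([171. , 308.1]), array([395.4, 308.2]), array([440.2, 307.2]), array([166.6, 265.5]), array([399.8, 265.5]), array([446.3, 264.9])]
```

View pics/w6.png

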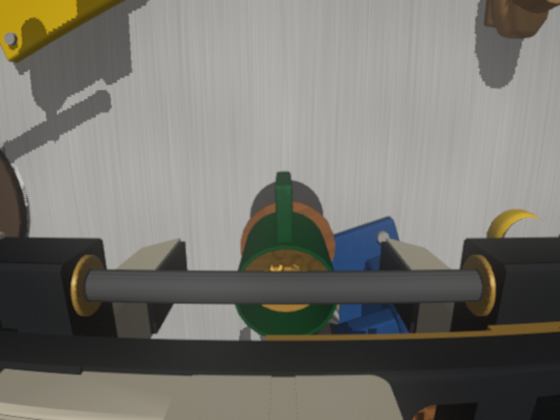

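The visible finger ends (185,241) and (383,241) fit a point about 24 mm behind the reported TCP, not 14 mm ahead. With the TCP at 0.185 the tips were therefore near 0.209, above the ear's top, which explains the miss. I retry about 22 mm lower, checking for contact on the way.

Run:
```python
from h import *
np.set_printoptions(precision=3,suppress=True)
r.movel([.4673,.0425,.185],rate=.15)
for z in(.177,.170,.163):
    r.movel([.4673,.0425,z],rate=.06);f=np.array(monitor.read_contact_force());print(z,f)
    if f[2]>6: break
set_gripper(0); print(monitor.read_gripper_width(),monitor.read_finger_force(),monitor.read_contact_force(),monitor.read_t())
```

```text
0.177 [ 0.215  0.482 -0.012]
0.17 [-0.577 -0.18   0.305]
0.163 [-0.521  0.082  0.746]
0.1269219664697477 29.909492433071136 [0.742 0.518 0.586] 13.1917
```

Run:
```python
from h import *
np.set_printoptions(precision=3,suppress=True)
r.movel([.4673,.0425,.178],rate=.05)
print(monitor.read_gripper_width(),monitor.read_contact_force(),monitor.read_moment())
r.pause(.3)
print(monitor.read_gripper_width(),monitor.read_contact_force(),monitor.read_moment(),monitor.read_t())
s=shot('s3','scene')
a=cv2.imread('pics/s3.png')[165:255,220:310]
cv2.imwrite('pics/c4.png',cv2.resize(a,(540,540),interpolation=cv2.INTER_CUBIC))
```

```text
0.13092637532766382 [ 1.12   0.252 -2.149] [ 0.103 -0.108  0.013]
0.12445833839877102 [-0.014 -0.017 -1.893] [ 0.065 -0.124 -0.   ] 13.9417
```

View pics/c4.png

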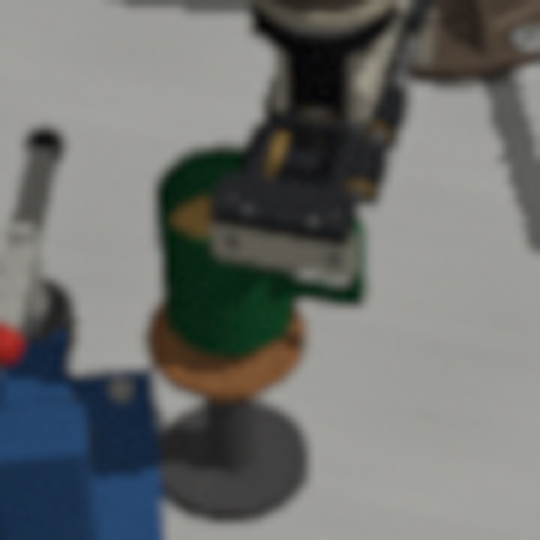

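Grip width 11.7 mm and about 2.5 N of load; the crop shows the cup upright in the fingers, bottom just above the stand. Carry it to bare zinc at about (0.57, 0.05) on the press's +y side.

Run:
```python
from h import *
np.set_printoptions(precision=3,suppress=True)
r.movel([.4673,.0425,.215],rate=.12);print(monitor.read_contact_force(),monitor.read_moment())
r.movel([.569,.113,.215],rate=.15);print(monitor.read_gripper_width(),monitor.read_contact_force())
r.movel([.569,.113,.075],rate=.15)
s=shot('s4','scene');d=wrist('w7')
for z in(.065,.06,.056,.053,.050,.048,.046,.044,.042):
    r.movel([.569,.113,z],rate=.04)
    f=np.mean([monitor.read_contact_force() for _ in range(3)],0);print(z,f)
    if f[2]>1.: break
print(monitor.read_moment(),monitor.read_t())
s5=shot('s5','scene')
a=cv2.imread('pics/s4.png')[165:285,220:340];b=cv2.imread('pics/s5.png')[165:285,220:340]
cv2.imwrite('pics/c5.png',np.hstack([cv2.resize(x,(400,400),interpolation=cv2.INTER_CUBIC) for x in (a,b)]))
```

```text
[ 1.178 -1.17  -1.881] [ 0.149 -0.018 -0.03 ]
0.1273132465695628 [-1.104 -0.502 -2.222]
0.065 [-1.023 -0.199 -2.581]
0.06 [ 0.571 -0.277 -2.969]
0.056 [-0.482  1.299 -2.318]
0.053 [-0.389 -0.282 -1.993]
0.05 [ 0.073  0.358 -0.957]
0.048 [-0.491  0.763 -0.592]
0.046 [-2.469  2.109 11.365]
[0.191 0.39  0.   ] 18.5333
```

View pics/c5.png

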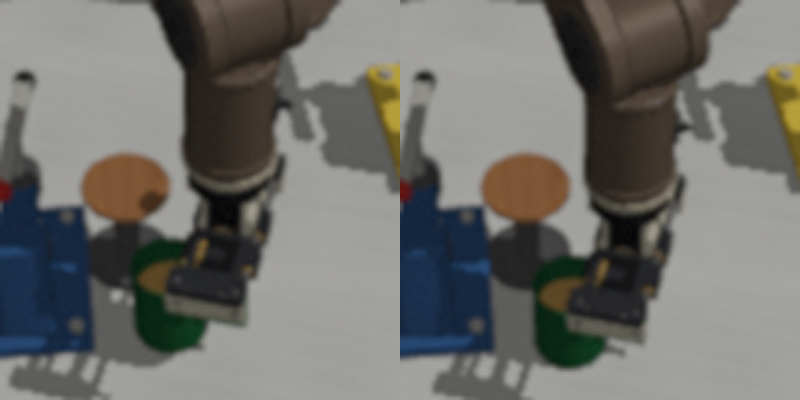

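Cup is standing on the bench (force rose at 0.046; the crop shows it upright beside the stand). Release it, rise, and look at the bar.

Run:
```python
from h import *
np.set_printoptions(precision=3,suppress=True)
r.movel([.569,.113,.0475],rate=.04)
set_gripper(.5);r.movel([.569,.113,.30],rate=.2)
print(monitor.read_gripper_width(),monitor.read_t())
P=[.511,-.115,.167]
for y in(10.6,190.6,-50,-100,-150,-200,-210): print(y,r.ik(P,[180,0,y]))
r.movep([.511,-.115,.30],[180,0,10.6]);print(monitor.read_q(),monitor.read_t())
d=wrist('w8')
t=shot('t3','top')
print([ (b['box'],b['conf']) for b in models.recognise(d,'screw')])
for p in([.586,-.101,.205],[.437,-.129,.205],[.511,-.115,.205]):print(np.array(proj(d,p)))
```

```text
0.500690909528981 21.0
10.6 [ 29.436  20.618 -29.322 105.176  11.835  57.226 -84.167]
190.6 [ 53.422  33.291 -67.628 103.469  33.591  66.555  75.436]
-50 [  19.526   18.823  -16.252  105.975    6.248   56.062 -139.398]
-100 [ 55.36   36.033 -72.346 103.352  36.935  68.879 141.685]
-150 [ 54.578  34.829 -70.344 103.399  35.501  67.846  93.037]
-200 [ 49.846  29.688 -60.355 103.694  28.706  63.661  49.419]
-210 [ 48.627  28.723 -58.126 103.774  27.282  62.918  40.752]
[ 31.354  14.526 -30.97   93.546   7.662  74.084 -80.077] 21.9333
[([273.8, 90.7, 306.8, 272.3], 0.74), ([66.6, 57.3, 192.3, 127.7], 0.68)]
[285.382 100.922]
[284.462 288.231]
[284.784 201.348]
```

View pics/w8.png

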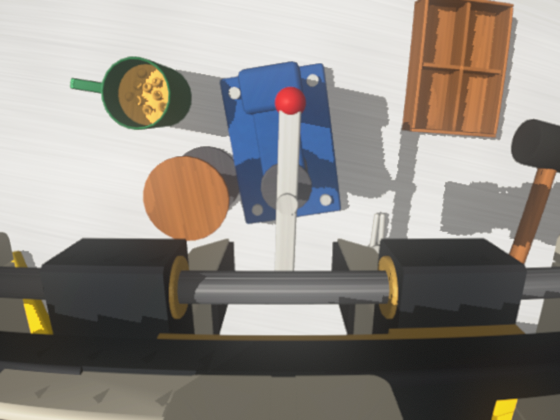

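The picture shows the cup upright on the bench at (137,92), the bar's red end at (289,100) and its mid collar at (286,203), within 1 mm of my estimate. Bar yaw is about 9°. Next I grip the middle with the half-turn yaw, which leaves room to wind, and start turning.

```bash
cat >> h.py <<'E'
C=np.array([.5113,-.1158]); Y0=189.2; Z0=.168
def turn(a,step=3):  # a: degrees wound down from the grasp
    r.movel([C[0],C[1],Z0-.024*a/360],[180,0,(Y0-a+180)%360-180],rate=.0013)
def mz(n=4):
    return np.mean([monitor.read_moment() for _ in range(n)],0),np.mean([monitor.read_contact_force() for _ in range(n)],0)
E
python3 - <<'E'
from h import *
np.set_printoptions(precision=3,suppress=True)
d=wrist('w9');print(at_z(d,286,203,.212))
r.movep([*C,.26],[180,0,Y0-360]);print(monitor.read_q(),monitor.read_t())
r.movel([*C,.185],rate=.12);r.movel([*C,Z0],rate=.06);print(mz())
set_gripper(0);print(monitor.read_gripper_width(),monitor.read_finger_force(),mz(),monitor.read_t())
for a in(3,6,9,12,15,18):
    turn(a);m,f=mz();print(a,m,f,monitor.read_t())
E
```

```text
[ 0.512 -0.115  0.212]
[ 53.2    25.21  -64.432  95.84   23.559  74.043  83.407] 24.5583
(array([ 0.135, -0.176,  0.015]), array([ 0.579,  0.581, -0.045]))
0.17401350257521664 29.997694194316864 (array([-0.422, -0.247, -0.02 ]), array([ 0.871, -2.49 ,  0.479])) 26.3583
3 [-0.59  -0.287 -0.221] [ 0.851 -2.94   1.311] 26.6083
6 [-0.809 -0.306 -0.137] [ 1.351 -4.635  2.741] 26.8583
9 [-0.976 -0.33  -0.14 ] [ 0.875 -4.257  1.802] 27.1083
12 [-0.928 -0.277 -0.135] [ 1.322 -5.732  2.969] 27.3583
15 [-0.948 -0.343 -0.057] [ 0.593 -5.031  2.872] 27.6083
18 [-0.98  -0.297 -0.108] [ 1.296 -5.006  2.746] 27.8583
```

The bar turns, at about 0.12 N m running. Continue by feel.

Run:
```python
from h import *
np.set_printoptions(precision=3,suppress=True)
for a in range(21,219,3):
    turn(a);m,f=mz(6)
    if a%15==0 or abs(m[2])>.2: print(a,m,f,round(monitor.read_t(),2),flush=True)
    if abs(m[2])>.24 or np.linalg.norm(f)>25:
        m,f=mz(12);print('re',a,m,f)
        if abs(m[2])>.24 or np.linalg.norm(f)>25: break
print(a,monitor.read_q(),monitor.read_gripper_width())
```

```text
30 [-1.011 -0.4   -0.157] [ 1.556 -4.914  2.478] 28.86
45 [-1.014 -0.428 -0.092] [ 1.963 -5.331  3.305] 30.11
60 [-0.943 -0.57  -0.122] [ 1.66  -4.892  1.762] 31.36
75 [-0.959 -0.687 -0.075] [ 2.535 -3.679  2.348] 32.61
90 [-0.975 -0.73  -0.097] [ 2.029 -4.643  1.95 ] 33.86
105 [-0.94  -0.844 -0.01 ] [ 4.44  -4.978  0.794] 35.11
108 [-1.032 -0.682  0.326] [ 4.012 -5.305  2.055] 35.36
re 108 [-1.032 -0.682  0.326] [ 4.012 -5.305  2.055]
108 [ 33.248  22.063 -34.556 105.221  14.7    57.103 -16.109] 0.16841655153799392
```

It bottomed at 105–108°: the moment rose 0.42 N m above running within one step, which is firm and not forced. Now I back off 90° and release.

Run:
```python
from h import *
np.set_printoptions(precision=3,suppress=True)
r.pause(.1);print(mz())
for a in range(102,17,-6):
    r.movel([*C,Z0-.024*a/360],[180,0,(Y0-a+180)%360-180],rate=.0016)
print(mz(),monitor.read_ee_rot(),monitor.read_gripper_width())
set_gripper(.5)
r.movel([*C,.30],rate=.15);print(monitor.read_t())
r.movep([.511,-.115,.30],[180,0,Y0-18-360])
d=wrist('w10')
p=d['pixels'].astype(int);print(monitor.read_ee_rot(),monitor.read_t())
```

```text
(array([-1.052, -0.725,  0.374]), array([ 4.161, -4.406,  2.512]))
(array([-1.075, -0.711,  0.019]), array([ 2.463, -5.031,  3.243])) [-179.99     0.009  170.771] 0.1704677367359504
41.45
[179.992  -0.038 171.212] 41.75
```

View pics/w10.png

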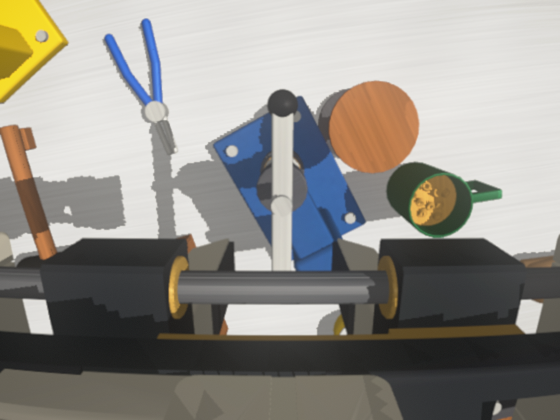

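The view shows the bar in line with the tool (black end 282,103, collar 282,205), so bar yaw is −8.8° as expected after a 90° back-off. The cup is upright at (435,200), and the arm is clear of everything.

```bash
python3 -c "
from h import *
print(order.job_done(),monitor.read_t())"
```

```text
the job is handed in; nothing more can be done
the job is handed in; nothing more can be done
```

The cup is upright on the bench beside the press. I wound the screw down until it bottomed firmly (0.25–0.47 N m above running, after about 105°), backed it off 90° and released it. I handed the job in at about 42 s; no verdict came back, and I went by feel without seeing the ram meet the die.

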